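# Lift a slide rack out of its staining dish by its carrying rod

## Task

The carrying rod of the slide rack was taken out so that the slides could be loaded. Push it back through both eyes of the rack, so that its tapered end shows beyond the far eye, then lift the rack by the rod alone straight up out of the glass dish and hold it level and still right above the dish, its underside 3 to 15 cm above the dish's rim. Finish while holding it there; do not tip the rack or shove the dish, and leave the other things on the bench where they are.

Things in the scene. Friction and masses are not known exactly. Their poses are not given: they have to be found in the camera images.
- slide_rack: Stainless wire rack with ten glass slides on edge (fixed in it), 77 (x) x 93 (y) x 98 mm high, 0.2 to 0.4 kg, standing loose in the glass dish with about 10 mm play. Origin: centre of its underside; z up; y from right eye to left eye. The slides end 32 mm above the underside; above them, between the eyes, fingers have room. Its weight lies low and midway between the eyes. Both ends look alike.
- rack_eye_left (a point): Centre of the eye at the rack's +y end: 44 mm along rack y, 82 mm above its underside. The eye is a loop of 5 mm wire on top of the end frame, 14 mm clear inside, round below and peaked above: a loose rod lies 2 mm below this point, and when the rack hangs the rod seats in the peak, 3 mm above it. Axes as the rack's (y through the eye). The rod may go in from either end.
- rack_eye_right (a point): Centre of the like eye at the rack's -y end (-44 mm along rack y, 82 mm above its underside); axes as the rack's (y through the eye).
- stain_dish: Clear glass dish, 108 mm (own x) x 128 mm (own y) x 48 mm high, open on top, walls 4 mm, inner floor 4 mm above its underside, about 0.75 kg, standing loose on the bench. Origin: centre of its underside; z up. Its turn is that of the rack.
- carry_rod: Steel carrying rod, 165 mm long, about 0.08 kg, flat on the bench along own y: round, 10 mm in diameter, last 14 mm toward +y tapered to a blunt 4 mm nose; at the -y end a flat ridged grip tab 40 mm long (y -85 to -45 mm), 18 mm wide (x), 10 mm thick (z), too wide for an eye. Origin: on its underside, 5 mm below its axis; z up. Balances about 20 mm from the origin toward the tab.
- rod_tip (a point): The nose end of the rod, on its axis, 80 mm from the rod's origin along own +y; axes as the rod's.
- rod_neck (a point): Where the grip tab ends and the round rod begins, on its axis, 45 mm from the rod's origin along own -y; axes as the rod's.
- marker: Bystander: white marker pen with a black cap, 127 mm long, 11 mm thick, lying on the bench near the rod; it may lie where the rod lay in another start. Origin: centre of its underside; it lies along its own y.
- slide_pack: Bystander: flat blue and white carton of slides, 52 x 78 x 24 mm, left of the dish. Origin: centre of its underside.
- timer: Bystander: white bench timer, 66 x 58 x 20 mm, left of the dish. Origin: centre of its underside.
- dropper_a: Bystander: white dropper bottle with a red cap, 27 mm in diameter, 63 mm high, behind the dish. Origin: centre of its underside.
- dropper_b: Bystander: white dropper bottle with a blue cap, 27 mm in diameter, 63 mm high, behind the dish. Origin: centre of its underside.
- petri: Bystander: closed petri dish, 62 mm in diameter, 16 mm high, behind the dish to the right. Origin: centre of its underside.

How it is judged:
By the outcome, as a careful person would: the job done as asked, in the order asked, and still so for the second after the job is handed in, while the arm keeps its last pose, push and grip.
It also fails if it takes over 56 s, if anything falls off the work surface, if the arm or the gripper's body presses on something with over 40 N, if the wrist force passes 120 N, or if a joint passes its speed limit or range.

## Robot

A 6-joint arm with a two-finger parallel gripper is mounted at the origin on a cart in front of the work surface, level with it; the furniture and walls round the work are solid. World frame = base frame: x ahead of the robot, y to its left, z up, the work surface at z = 0. Lengths are in m, angles in degrees, forces in N, time in s.
With the tool pointing down it reaches from about 0.4 to 0.825 m from the base axis. Payload 7 kg.
Tool frame: the origin (TCP) lies on the centre line of the jaws, within the pads' length; the fingertips stand 19 mm ahead of it and the grasp point (between the pads) is the TCP; z points along the fingers, y is the line along which they close (so a half turn about z gives the same grasp; the last joint's range is limited). The gripper opens to 88 mm and grips with 3 to 60 N. Pads are 19 mm wide; open, the fingers measure 130 mm over their backs; the gripper's body (78 mm by 193 mm) begins 47 mm behind the grasp point.
Start: joints at [89.96, 20.546, 0.682, 0, -70.136, -16.507], TCP at [0.192, 0.647, 0.246] pointing down, gripper open.
Joint ranges: [-176.03, 176.03], [-82.01, 121.73], [-58.28, 71.71], [-173.87, 95.51], [-174.79, -0.11], [-173.66, 173.66]. Speed limits (degrees/s): [136.94, 136.94, 172.46, 180, 180, 180].

## Interface

Orientations are given as [roll, pitch, yaw] about the fixed x, y, z axes, in that order (R = Rz(yaw) Ry(pitch) Rx(roll)).
In Python, from plant import * gives the robot as it stands. The module is installed in compiled form; this text tells all that it offers.
- The arm moves only by the tool play_rows, never from a script. Its argument "deltas" is a list of rows, each a list of 6 numbers: the shift along the world's x, y, z scaled (see below), then the turn, a rotation vector about the world's x, y, z scaled (see below). A call has 1 to 10 rows; each row shifts and turns the commanded pose from where the row before left it; what a row does not reach is not made up. The controller multiplies each number of a shift by 800 mm and each number of a turn by 180 degrees. A row lasts 1/10 s, in which the tool goes at most 50 mm and 8.59 degrees, less where a joint would pass 70% of its speed; a pose out of reach is approached as far as the arm can. A call with a number of a shift or a turn outside -1 to 1 is refused whole. A call with a gripper value outside its range is refused whole. "gripper" is the gripper command: -1 is shut, 1 is fully open, values between are in proportion, set as the call begins (left out, the last holds). The fingers move at their own pace and stop on an object; the grip force is fixed at half the most. Time passes only in rows, so rows that do not move let the fingers close. It gives the time, the measured TCP pose, the force, the opening and the grip force at its end, in the units of the state.
- get_obs(): the state, without advancing time (a new reading comes with each control period).
- snapshot(name): name is "scene" or "side" or "wrist"; returns (picture, depth): 420x560x3 uint8, blue, green, red; 420x560 float32, m along the optical axis (not along the pixel's ray), 0 where there is no reading.
- camera_model(name): a dict with "fx", "fy", "cx", "cy" (pixels), "world_to_cam" (4x4, takes a point from world to camera coordinates). Camera axes: x right, y down, z forward; pixel columns grow to the right and rows downward; lengths in m; the calibration is good to about 2 mm. A picture is of the moment at which its call begins: read the wrist's pose just before it. camera_model takes no time and is no camera call; for the wrist camera it gives the pose at the moment of the call.
- close_job(): hands the job in; it is judged then, once.
The state is a dict: "clock": time; "joint_pos": joint angles; "qvel": joint speeds; "tau": joint torques, N m; "tool_pos": TCP position; "orientation": TCP orientation; "force": force on the tool from outside, world axes, zero at the start; "moment": the same for the moment, N m; "opening": finger opening in m; "gripper_force": force on a finger pad.
Only numpy, scipy, OpenCV 4.12 (cv2) and the standard library are available. Lean on these libraries where they do the work, as an engineer would, in place of code of your own. Each camera call takes 0.05 s, during which the arm holds its last target. There are 200 camera calls.

## Working session

There is one attempt and no reset: what is moved stays moved. The work goes in short steps, Python scripts to look and compute and a tool call to move; the robot and the scene stay as the last step left them, time stands still between calls to the robot, and variables do not carry over. Pictures are saved under pics/ and viewed, at most 10 in all, crops included, and the job is handed in when it is done.

Besides the shell and the picture viewer there is one more tool, called after ">>>" as name(argument=value, ...) on one line, values as JSON. play_rows: Moves the arm, as the interface text tells. Its arguments: {"type":"object","properties":{"deltas":{"type":"array","items":{"type":"array","items":{"type":"number","minimum":-1,"maximum":1}}},"gripper":{"type":"number"}},"required":["deltas"]}

```bash
mkdir -p pics; cat > h.py <<'E'
from plant import *
import numpy as np, cv2
def save(n,f,crop=None,s=1):
    p,d=snapshot(n); np.savez('pics/'+f+'.npz',p=p,d=d,W=camera_model(n)['world_to_cam'],K=[camera_model(n)[k] for k in('fx','fy','cx','cy')])
    if crop: p=p[crop[1]:crop[3],crop[0]:crop[2]]
    if s!=1: p=cv2.resize(p,None,fx=s,fy=s,interpolation=cv2.INTER_CUBIC)
    cv2.imwrite('pics/'+f+'.png',p)
def ray(f,u,v,z=None):
    q=np.load('pics/'+f+'.npz');fx,fy,cx,cy=q['K'];T=np.linalg.inv(q['W'])
    r=np.array([(u-cx)/fx,(v-cy)/fy,1.]);o=T[:3,3];w=T[:3,:3]@r
    if z is None: return o+w*q['d'][int(round(v)),int(round(u))]
    return o+w*(z-o[2])/w[2]
def proj(f,P):
    q=np.load('pics/'+f+'.npz');fx,fy,cx,cy=q['K'];c=q['W']@np.r_[P,1]
    return np.array([fx*c[0]/c[2]+cx,fy*c[1]/c[2]+cy])
E
python3 - <<'E'
from h import *
print(get_obs())
save('scene','s0');save('side','d0')
for n in('scene','side','wrist'):
    print(n,np.linalg.inv(camera_model(n)['world_to_cam']).round(3))
a=cv2.imread('pics/s0.png');cv2.imwrite('pics/s0b.png',cv2.resize(a,(800,600)))
a=cv2.imread('pics/d0.png');cv2.imwrite('pics/d0b.png',cv2.resize(a,(800,600)))
E
```

```text
{'clock': 0.0, 'joint_pos': array([ 8.99594083e+01,  2.05915566e+01,  6.34630221e-01, -2.13037872e-02,
       -7.01373323e+01, -1.65064802e+01]), 'qvel': array([ 0.01479936, -0.05154719, -0.04865765,  0.01713608, -0.01084673,
       -0.06094112]), 'tau': array([ 1.37433013e-03, -5.82713664e+01,  2.93049073e+01,  6.99698567e+00,
        6.95427079e-03, -1.62337628e-04]), 'tool_pos': array([0.19213256, 0.64659457, 0.24462409]), 'orientation': array([ 1.79903935e+02, -7.58224723e-03, -1.65543204e+01]), 'force': array([ 0.04636456, -0.52988206, -0.48976402]), 'moment': array([ 0.01568566,  0.00033056, -0.01400985]), 'gripper_force': 0.0, 'opening': 0.08749671325399519}
scene [[-0.854 -0.219  0.472 -0.172]
 [-0.521  0.345 -0.781  1.243]
 [ 0.008 -0.913 -0.408  0.673]
 [ 0.     0.     0.     1.   ]]
side [[ 0.966 -0.154  0.208  0.241]
 [-0.258 -0.538  0.802 -1.036]
 [-0.011 -0.829 -0.56   0.843]
 [ 0.     0.     0.     1.   ]]
wrist [[-0.284 -0.915 -0.287  0.27 ]
 [-0.959  0.272  0.083  0.623]
 [ 0.002  0.299 -0.954  0.384]
 [ 0.     0.     0.     1.   ]]
```

View pics/s0b.png

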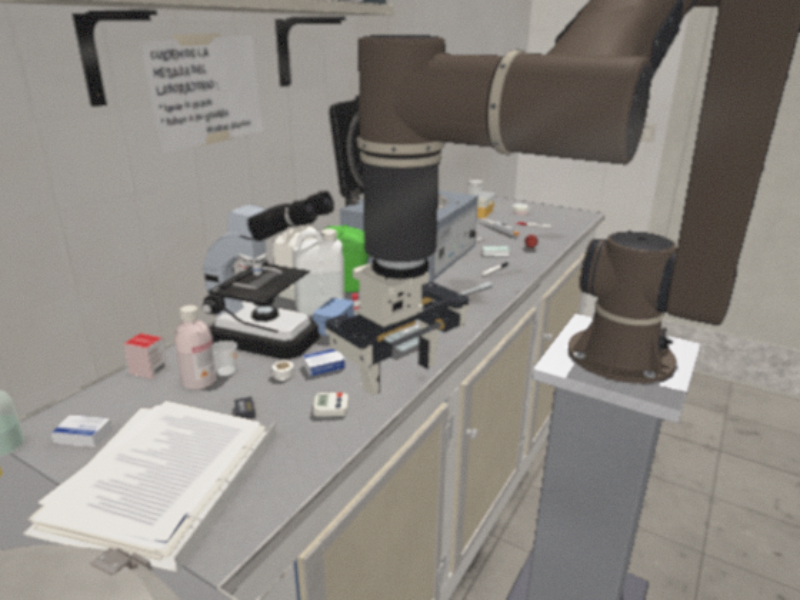

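View pics/d0b.png

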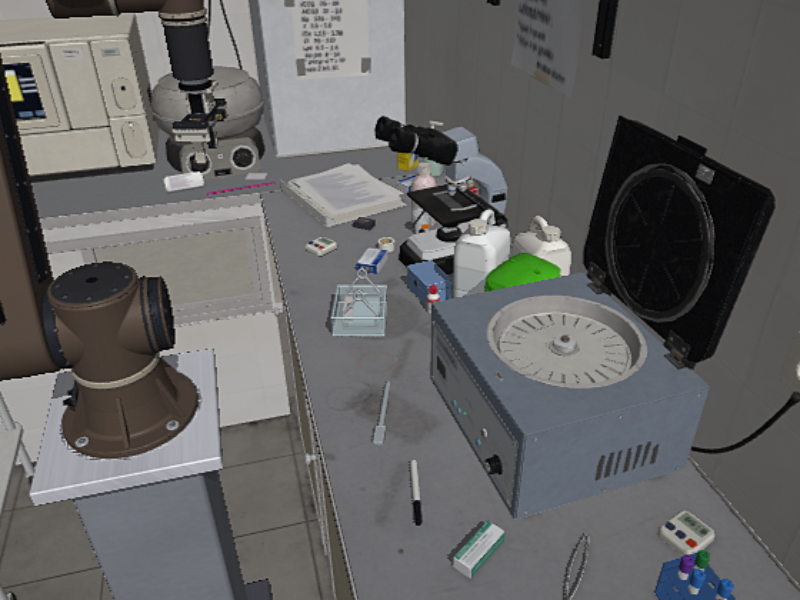

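The side view shows the rod at about (379,435)→(388,383), nose toward the dish. The dish with the rack is at (360,310) and the marker at (416,490). I'll enlarge the crop to read positions.

```bash
python3 - <<'E'
from h import *
a=cv2.imread('pics/d0.png')[180:320,210:340]
cv2.imwrite('pics/d0c.png',cv2.resize(a,None,fx=4.2,fy=4.2,interpolation=cv2.INTER_CUBIC))
for n,u,v,z in [('tab end',265,309,.005),('tip',272,267,.005),('dishTL',236,200,.048),('dishTR',270,200,.048),('dishBR',269,225,.048),('dishBL',233,225,.048),('timer',224,172,.02),('carton',260,183,.024),('dropper',303,208,.03),('box corner',304,230,.2),('marker',291,340,.005)]:
    print(n,ray('d0',u,v,z).round(3),ray('d0',u,v).round(3))
E
```

```text
tab end [ 0.413 -0.204  0.005] [ 0.412 -0.207  0.008]
tip [ 0.468 -0.054  0.005] [ 0.467 -0.056  0.007]
dishTL [0.427 0.242 0.048] [0.427 0.241 0.049]
dishTR [0.529 0.213 0.048] [0.53  0.215 0.046]
dishBR [0.494 0.081 0.048] [0.504 0.124 0.017]
dishBL [0.394 0.109 0.048] [0.396 0.127 0.036]
timer [0.427 0.486 0.02 ] [0.427 0.485 0.02 ]
carton [0.532 0.366 0.024] [0.532 0.369 0.023]
dropper [0.623 0.167 0.03 ] [0.619 0.152 0.04 ]
box corner [ 0.518 -0.174  0.2  ] [ 0.539 -0.109  0.151]
marker [ 0.447 -0.315  0.005] [ 0.445 -0.322  0.013]
```

View pics/d0c.png

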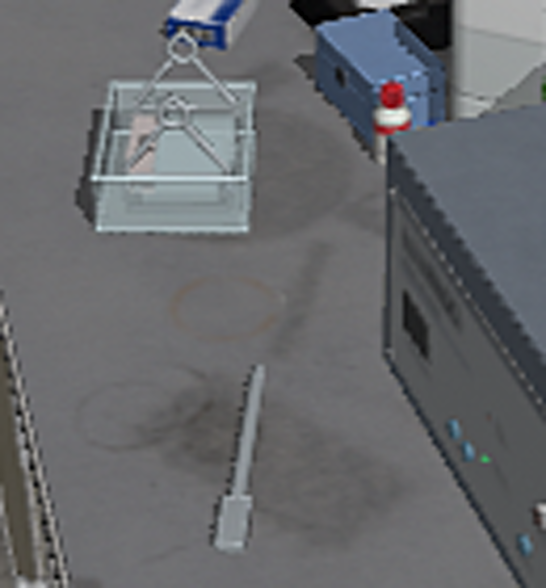

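The crop shows the near eye at crop (173,112), the far eye at (183,48), the rod nose at (260,367), the neck at (237,496) and the tab end at (229,546). The centrifuge's front lower edge starts near (388,352).

```bash
python3 - <<'E'
from h import *
g=lambda u,v,z:ray('d0',210+u/4.2,180+v/4.2,z)
near,far=g(173,112,.086),g(183,48,.086);tip,neck,end=g(260,367,.005),g(237,496,.008),g(229,546,.008)
print('eyes',near.round(4),far.round(4),'yaw',np.degrees(np.arctan2(*(far-near)[:2][::-1]))-90,np.linalg.norm(far-near))
print('rod',tip.round(4),neck.round(4),end.round(4),'yaw',np.degrees(np.arctan2(*(tip-neck)[:2][::-1]))-90,np.linalg.norm(tip-neck))
print('box',g(388,352,0).round(3),ray('d0',362,358,0).round(3))
E
```

```text
eyes [0.454  0.1325 0.086 ] [0.4791 0.2152 0.086 ] yaw -16.85175023334395 0.08648703047118553
rod [ 0.4672 -0.0558  0.005 ] [ 0.4245 -0.1708  0.008 ] [ 0.4104 -0.2097  0.008 ] yaw -20.402038914000514 0.12268324483556377
box [ 0.553 -0.058 -0.   ] [ 0.583 -0.401  0.   ]
```

>>> play_rows(deltas=[[0.06,-0.02,0,0,0,-0.02],[0.06,-0.02,0,0,0,-0.02]], gripper=0)

```text
clock: 0.3
tool_pos: [0.2868, 0.6154, 0.245]
orientation: [180.0, -0.0, -23.7]
force: [1.0, 0.8, 0.6]
opening: 0.0769
gripper_force: 0.0
```

```bash
python3 -c "
from plant import *
o=get_obs();print(o['clock'],o['joint_pos'].round(2),o['orientation'].round(2),o['tool_pos'].round(3),o['opening'])"
```

```text
0.3 [ 8.142e+01  2.096e+01  1.240e+00 -1.000e-02 -7.032e+01 -1.512e+01] [179.95  -0.   -23.7 ] [0.287 0.615 0.245] 0.07691966634960481
```

>>> play_rows(deltas=[[0.024,-0.0507,0,0,0,-0.0253],[0.024,-0.0507,0,0,0,-0.0253],[0.024,-0.0507,0,0,0,-0.0253],[0.024,-0.0507,0,0,0,-0.0253],[0.024,-0.0507,0,0,0,-0.0253],[0.024,-0.0507,0,0,0,-0.0253],[0.024,-0.0507,0,0,0,-0.0253],[0.024,-0.0507,0,0,0,-0.0253],[0.024,-0.0507,0,0,0,-0.0253]])

```text
clock: 1.2
tool_pos: [0.4602, 0.2485, 0.2455]
orientation: [180.0, 0.0, -64.9]
force: [1.1, -0.0, 0.5]
opening: 0.0439
gripper_force: 0.0
```

>>> play_rows(deltas=[[-0.0053,-0.055,0,0,0,-0.0255],[-0.0053,-0.055,0,0,0,-0.0255],[-0.0053,-0.055,0,0,0,-0.0255],[-0.0053,-0.055,0,0,0,-0.0255],[-0.0053,-0.055,-0.01,0,0,-0.0255],[-0.0053,-0.055,-0.02,0,0,-0.0255],[-0.0053,-0.055,-0.02,0,0,-0.0255],[-0.0053,-0.055,-0.02,0,0,-0.0255],[-0.0053,-0.055,-0.02,0,0,-0.0255],[-0.0053,-0.055,-0.01,0,0,-0.0255]])

```text
clock: 2.2
tool_pos: [0.4162, -0.1912, 0.1643]
orientation: [179.9, -0.0, -110.8]
force: [1.5, -0.5, 0.8]
opening: 0.044
gripper_force: 0.0
```

>>> play_rows(deltas=[[0,0,0,0,0,0],[0,0,0,0,0,0]])

```text
clock: 2.4
tool_pos: [0.4167, -0.1908, 0.165]
orientation: [179.9, -0.0, -110.8]
force: [-0.1, -0.1, 0.2]
opening: 0.0439
gripper_force: 0.0
```

```bash
python3 - <<'E'
from h import *
o=get_obs();print(o['tool_pos'].round(4),o['orientation'].round(2),o['joint_pos'].round(1))
save('wrist','w1');a=cv2.imread('pics/w1.png');cv2.imwrite('pics/w1b.png',cv2.resize(a,(800,600),interpolation=cv2.INTER_CUBIC))
E
```

```text
[ 0.4167 -0.1908  0.165 ] [ 1.7992e+02 -2.0000e-02 -1.1080e+02] [  0.1   4.1 -32.2  -0.  -53.7 -20.9]
```

View pics/w1b.png

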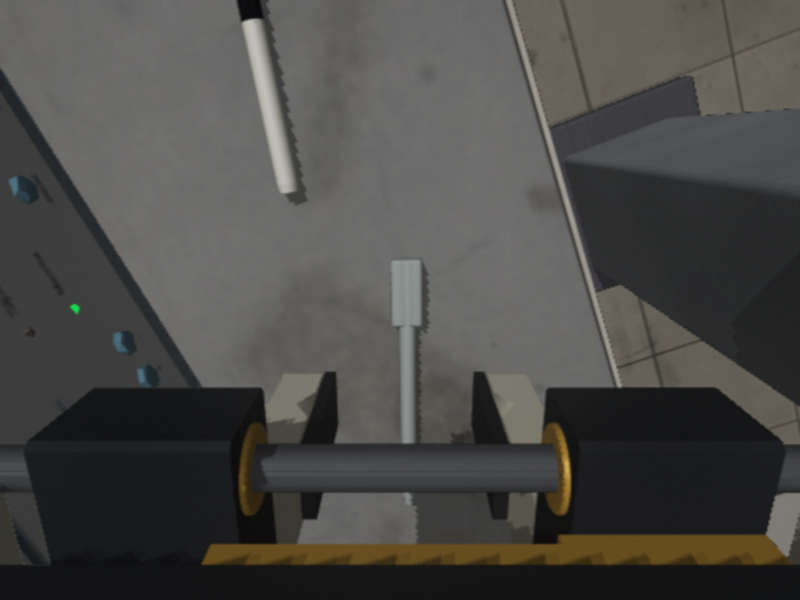

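The wrist picture shows the tab end centre at about (407,260), the neck at (407,325) and the shaft at (408,430), with the rod between the open fingers.

```bash
python3 - <<'E'
from h import *
g=lambda u,v,z:ray('w1',u*.7,v*.7,z)
e,n,s=g(406,260,.010),g(406.5,325,.010),g(408,435,.010)
print(e,n,s,np.linalg.norm(n-e)); d=(s-e)[:2];print('yaw',np.degrees(np.arctan2(d[1],d[0]))-90)
e2,n2=g(392,260,.01),g(420,260,.01);print('w',np.linalg.norm(e2-n2))
u=(s-e)/np.linalg.norm(s-e);print('tab centre',e+u*.02,'neck',e+u*.04,'grasp -58',e+u*.027)
# edge of body: picture of the shaft axis relative to TCP
print(get_obs()['tool_pos'])
E
```

```text
[ 0.41108025 -0.20484943  0.01      ] [ 0.42438458 -0.16858003  0.01      ] [ 0.44900401 -0.10028223  0.01      ] 0.03863255704346731
yaw -19.934371212788662
w 0.015697989046051727
tab centre [ 0.41789912 -0.18604775  0.01      ] neck [ 0.42471799 -0.16724608  0.01      ] grasp -58 [ 0.42028572 -0.17946717  0.01      ]
[ 0.41724943 -0.18989871  0.16537853]
```

>>> play_rows(deltas=[[0.0025,0.0095,-0.02,0,0,0.005],[0,0,-0.045,0,0,0],[0,0,-0.045,0,0,0],[0,0,-0.035,0,0,0],[0,0,-0.02,0,0,0],[0,0,-0.01,0,0,0],[0,0,-0.0048,0,0,0],[0,0,0,0,0,0],[0,0,0,0,0,0]])

```text
clock: 3.35
tool_pos: [0.4203, -0.1818, 0.0226]
orientation: [-179.9, 0.0, -109.7]
force: [0.5, -0.0, -0.4]
opening: 0.044
gripper_force: 0.0
```

>>> play_rows(deltas=[[0,0,0,0,0,0],[0,0,0,0,0,0],[0,0,0,0,0,0],[0,0,0,0,0,0],[0,0,0,0,0,0],[0,0,0,0,0,0]], gripper=-1)

```text
clock: 3.95
tool_pos: [0.4196, -0.1821, 0.0219]
orientation: [-180.0, -0.0, -109.7]
force: [-2.3, 1.1, 4.0]
opening: 0.0173
gripper_force: 30.0
```

>>> play_rows(deltas=[[0,0,0.01,0,0,0],[0,0,0.03,0,0,0],[0,0,0.04,0,0,0],[0,0,0.05,0,0,0],[0,0,0.05,0,0,0],[0,0,0.05,0,0,0],[0,0,0,0,0,0]])

```text
clock: 4.65
tool_pos: [0.4223, -0.1825, 0.2116]
orientation: [-179.4, 0.1, -109.7]
force: [-0.2, 1.1, -1.1]
opening: 0.0176
gripper_force: 30.0
```

```bash
python3 - <<'E'
from h import *
q=np.load('pics/d0.npz');d=q['d'];fx,fy,cx,cy=q['K'];T=np.linalg.inv(q['W'])
v,u=np.indices(d.shape);P=np.stack([(u-cx)/fx*d,(v-cy)/fy*d,d],-1)@T[:3,:3].T+T[:3,3];P=P[d>0]
for y in np.arange(-.25,.5,.05):
    m=(P[:,1]>y)&(P[:,1]<y+.05)
    print(y.round(2),[(x.round(2),P[m&(P[:,0]>x)&(P[:,0]<x+.05)][:,2].max(initial=-1).round(2)) for x in np.arange(.4,.75,.05)])
E
```

```text
-0.25 [(np.float64(0.4), np.float64(0.01)), (np.float64(0.45), np.float64(0.0)), (np.float64(0.5), np.float64(0.2)), (np.float64(0.55), np.float64(0.2)), (np.float64(0.6), np.float64(0.2)), (np.float64(0.65), np.float64(0.19)), (np.float64(0.7), np.float64(0.2))]
-0.2 [(np.float64(0.4), np.float64(0.01)), (np.float64(0.45), np.float64(0.0)), (np.float64(0.5), np.float64(0.2)), (np.float64(0.55), np.float64(0.2)), (np.float64(0.6), np.float64(0.2)), (np.float64(0.65), np.float64(0.2)), (np.float64(0.7), np.float64(0.18))]
-0.15 [(np.float64(0.4), np.float64(0.01)), (np.float64(0.45), np.float64(0.01)), (np.float64(0.5), np.float64(0.2)), (np.float64(0.55), np.float64(0.2)), (np.float64(0.6), np.float64(0.2)), (np.float64(0.65), np.float64(0.2)), (np.float64(0.7), np.float64(0.2))]
-0.1 [(np.float64(0.4), np.float64(0.01)), (np.float64(0.45), np.float64(0.01)), (np.float64(0.5), np.float64(0.19)), (np.float64(0.55), np.float64(0.2)), (np.float64(0.6), np.float64(0.2)), (np.float64(0.65), np.float64(0.2)), (np.float64(0.7), np.float64(0.2))]
-0.05 [(np.float64(0.4), np.float64(0.0)), (n
[... 2177 characters left out ...]
np.float64(0.03)), (np.float64(0.55), np.float64(0.37)), (np.float64(0.6), np.float64(0.35)), (np.float64(0.65), np.float64(0.33)), (np.float64(0.7), np.float64(0.32))]
0.4 [(np.float64(0.4), np.float64(0.0)), (np.float64(0.45), np.float64(0.0)), (np.float64(0.5), np.float64(0.03)), (np.float64(0.55), np.float64(0.35)), (np.float64(0.6), np.float64(0.34)), (np.float64(0.65), np.float64(0.33)), (np.float64(0.7), np.float64(0.32))]
0.45 [(np.float64(0.4), np.float64(0.02)), (np.float64(0.45), np.float64(0.02)), (np.float64(0.5), np.float64(0.0)), (np.float64(0.55), np.float64(0.02)), (np.float64(0.6), np.float64(0.15)), (np.float64(0.65), np.float64(0.15)), (np.float64(0.7), np.float64(0.16))]
```

>>> play_rows(deltas=[[0.0055,0.03,0,0,0,0.0022],[0.0055,0.0532,0,0,0,0.0022],[0.0055,0.0532,0,0,0,0.0022],[0.0055,0.0532,0,0,0,0.0022],[0.0055,0.0532,0,0,0,0.0022],[0.0055,0.0532,0,0,0,0.0022],[0.0055,0.0532,0,0,0,0.0022],[0.0055,0.0532,0,0,0,0.0022],[0.0055,0.0532,0,0,0,0.0022],[0,0.025,0,0,0,0]])

```text
clock: 5.65
tool_pos: [0.4592, 0.2054, 0.2055]
orientation: [180.0, 0.0, -106.1]
force: [0.5, -0.4, -0.9]
opening: 0.0176
gripper_force: 30.0
```

>>> play_rows(deltas=[[0,0,0,0,0,0],[0,0,0,0,0,0],[0,0,0,0,0,0]])

```text
clock: 5.95
tool_pos: [0.4588, 0.2017, 0.2055]
orientation: [180.0, -0.0, -106.2]
force: [0.2, -0.0, -0.7]
opening: 0.0178
gripper_force: 30.0
```

```bash
python3 - <<'E'
from h import *
o=get_obs();print(o['tool_pos'].round(4),o['orientation'].round(2))
save('wrist','w2');a=cv2.imread('pics/w2.png');cv2.imwrite('pics/w2b.png',cv2.resize(a,(800,600),interpolation=cv2.INTER_CUBIC))
E
```

```text
[0.4588 0.2017 0.2055] [ 1.7997e+02 -3.0000e-02 -1.0620e+02]
```

View pics/w2b.png

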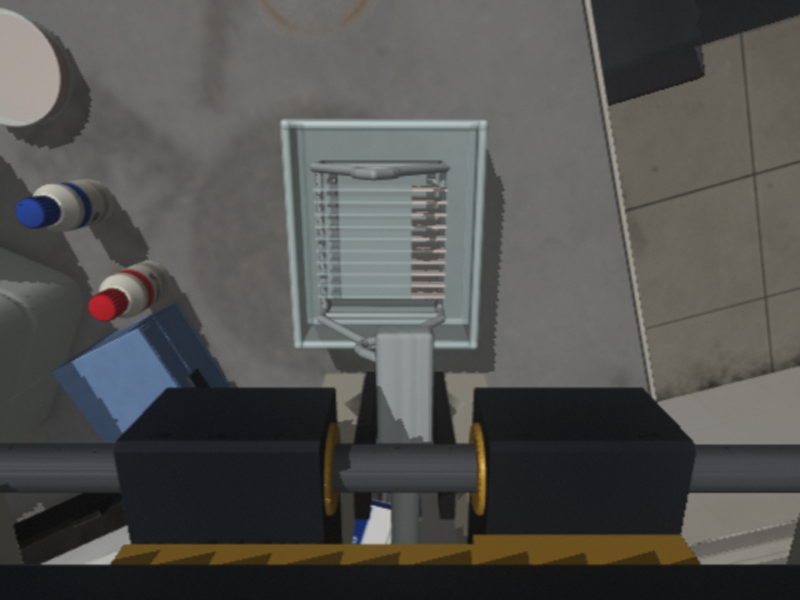

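The wrist picture shows the dish rim corners at (283,122), (486,122), (478,345) and (298,347). The near eye is at (376,171), and the far eye at (366,348) is half hidden by the tab. I'll zoom in on the eyes.

```bash
python3 - <<'E'
from h import *
a=cv2.imread('pics/w2.png')
c=a[78:258,190:350];cv2.imwrite('pics/w2c.png',cv2.resize(c,None,fx=3.3,fy=3.3,interpolation=cv2.INTER_CUBIC))
E
```

```text
(no output)
```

View pics/w2c.png

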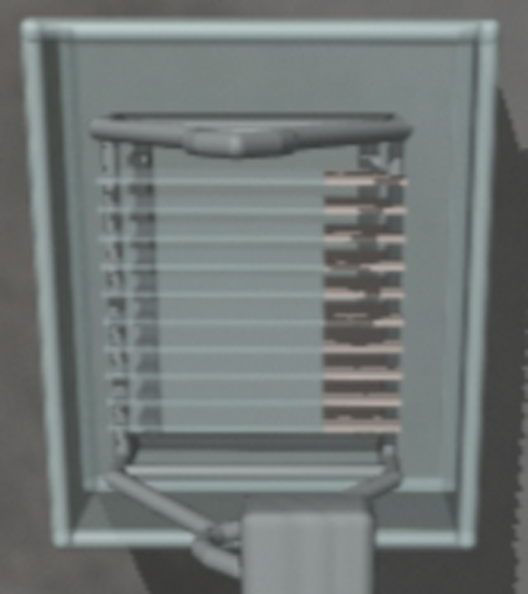

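The crop shows the near eye loop spanning u 187–285 (centre 236,141). The slide ends run from (95,182)/(405,182) to (120,432)/(400,432). The rim corners are at (30,28), (490,28), (462,542) and (62,542).

```bash
python3 - <<'E'
from h import *
g=lambda u,v,z:ray('w2',190+u/3.3,78+v/3.3,z)
A=lambda p,q:np.degrees(np.arctan2(q[1]-p[1],q[0]-p[0]))
near=g(236,141,.086);print('near',near)
s=[g(97,182,.036),g(405,182,.036),g(115,432,.036),g(402,432,.036)]
print('slide yaws',A(s[1],s[0]),A(s[3],s[2]),'mid axis',A((s[0]+s[1])/2,(s[2]+s[3])/2)-90,'centre',sum(s)/4, np.linalg.norm(s[0]-s[1]),np.linalg.norm(s[2]-s[3]))
c=[g(30,28,.048),g(490,28,.048),g(462,542,.048),g(62,542,.048)]
print('dish',A(c[1],c[0]),A(c[2],c[3]),A(c[0],c[3])-90,A(c[1],c[2])-90,'centre',sum(c)/4,[np.linalg.norm(c[i]-c[(i+1)%4]).round(4) for i in range(4)])
# posts of near end
print('near post mid',(g(95,128,.05)+g(410,128,.05))/2)
# far eye from depth
q=np.load('pics/w2.npz');T=np.linalg.inv(q['W']);fx,fy,cx,cy=q['K'];d=q['d']
v,u=np.indices(d.shape);P=np.stack([(u-cx)/fx*d,(v-cy)/fy*d,d],-1)@T[:3,:3].T+T[:3,3]
m=(d>0)&(P[...,2]>.068)&(P[...,2]<.108)&(abs(P[...,0]-.46)<.08)&(abs(P[...,1]-.165)<.08)
th=np.radians(-16.2);ex=np.array([np.cos(th),np.sin(th)]);ey=np.array([-np.sin(th),np.cos(th)])
Q=P[m];x=Q[:,:2]@ex;y=Q[:,:2]@ey
for lab,k in(('near',y<near[:2]@ey+.04),('far',y>near[:2]@ey+.04)):
    if k.sum():print(lab,k.sum(),'x',x[k].min(),x[k].max(),'y',y[k].min(),y[k].max(),np.median(y[k]),'z',Q[k][:,2].max(), 'x high', np.median(x[k&(Q[:,2]>.092)]))
print('near in frame',near[:2]@ex,near[:2]@ey)
tab=[g(309,515,.198),g(309,585,.198)];print('tab axis',A(*tab)-90,tab)
E
```

```text
near [0.45473532 0.13387846 0.086     ]
slide yaws -16.164701372267213 -16.15852042403983 mid axis -15.183165003383891 centre [0.46598168 0.17719365 0.036     ] 0.07539513128469867 0.07466715578991427
dish -16.168157973084192 -16.155547824950506 -16.21712658656321 -16.93097516642267 centre [0.46269827 0.1731979  0.048     ] [np.float64(0.1044), np.float64(0.1252), np.float64(0.1029), np.float64(0.1253)]
near post mid [0.4527614  0.13369114 0.05      ]
near 425 x 0.3806240447219579 0.41784042266230703 y 0.2526889614711854 0.25776466556365796 0.25473108340471856 z 0.10319700930462355 x high 0.39826763634932316
far 238 x 0.3995469504860427 0.417849811497003 y 0.3401684535054907 0.3455828107809374 0.34171988518103347 z 0.10246894622918615 x high 0.403967900203322
near in frame 0.39932855633748704 0.2554297491403254
tab axis -16.133524303267194 [array([0.45152066, 0.17559688, 0.198     ]), array([0.45418952, 0.18482309, 0.198     ])]
```

>>> play_rows(deltas=[[-0.0103,-0.0462,0,0,0,0],[-0.0103,-0.0462,0,0,0,0],[-0.0103,-0.0462,0,0,0,0],[-0.0103,-0.0462,0,0,0,0],[-0.0103,-0.0462,0,0,0,0],[-0.0101,-0.0461,0,0,0,0],[0,0,-0.03,0,0,0],[0,0,-0.04,0,0,0],[0,0,-0.03,0,0,0],[0,0,-0.02,0,0,0]])

```text
clock: 7.0
tool_pos: [0.4087, -0.0205, 0.1085]
orientation: [179.9, -0.0, -106.3]
force: [0.8, 0.3, -1.4]
opening: 0.0172
gripper_force: 30.0
```

>>> play_rows(deltas=[[0,0,-0.008,0,0,0],[0,0,0,0,0,0],[0,0,0,0,0,0],[0,0,0,0,0,0]])

```text
clock: 7.4
tool_pos: [0.4105, -0.0191, 0.1043]
orientation: [-179.9, 0.1, -106.2]
force: [0.2, 0.1, -0.6]
opening: 0.0175
gripper_force: 30.0
```

```bash
python3 - <<'E'
from h import *
o=get_obs();t=o['tool_pos'];print(t.round(4),o['orientation'].round(2),o['joint_pos'].round(1))
th=np.radians(-16.2);ex=np.array([np.cos(th),np.sin(th)]);ey=np.array([-np.sin(th),np.cos(th)])
print('xp',t[:2]@ex,'yp',t[:2]@ey)
save('side','d1',(215,170,335,300),4.6)
tip=t+np.r_[ey*.142,-.017];print(tip,(proj('d1',tip)-[215,170])*4.6)
for yp in(.255,.342):print((proj('d1',np.r_[ex*.3988+ey*yp,.086])-[215,170])*4.6)
E
```

```text
[ 0.4105 -0.0191  0.1043] [-1.7992e+02  6.0000e-02 -1.0617e+02] [ 25.2   4.1 -42.3   0.  -43.5 -41.3]
xp 0.39949803596780237 yp 0.09619837396891791
[0.45009067 0.117284   0.08725027] [165.29295593 180.47072286]
[166.23100775 167.7047373 ]
[175.76777899  97.29986872]
```

View pics/d1.png

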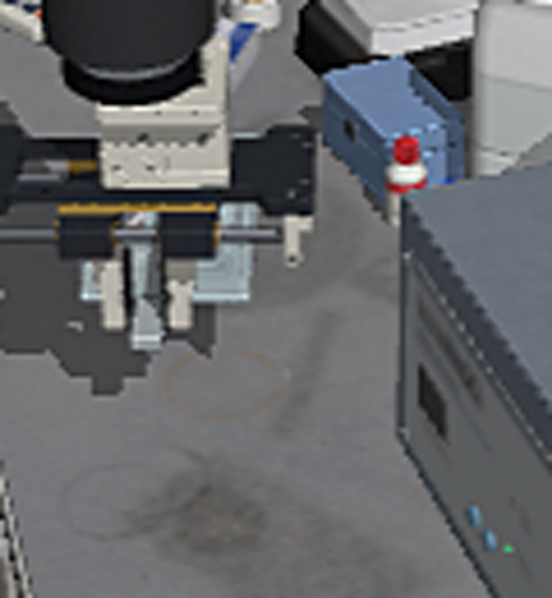

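The gripper hides the nose and eyes in this view. I'll check the rod's tilt with wrist depth and look with the scene camera.

```bash
python3 - <<'E'
from h import *
t=get_obs()['tool_pos'];th=np.radians(-16.2);ex=np.array([np.cos(th),np.sin(th)]);ey=np.array([-np.sin(th),np.cos(th)])
save('wrist','w3');q=np.load('pics/w3.npz');T=np.linalg.inv(q['W']);fx,fy,cx,cy=q['K'];d=q['d']
v,u=np.indices(d.shape);P=np.stack([(u-cx)/fx*d,(v-cy)/fy*d,d],-1)@T[:3,:3].T+T[:3,3]
P=P[(d>0)&(P[...,2]>.06)&(P[...,2]<.115)]
x=P[:,:2]@ex-.3988;y=P[:,:2]@ey-t[:2]@ey
for b in np.arange(-.03,.26,.01):
    m=(y>b)&(y<b+.01)&(abs(x)<.02)
    if m.sum(): k=m&(P[:,2]>P[m][:,2].max()-.004);print(b.round(3),m.sum(),'z',P[m][:,2].max().round(4),np.percentile(P[m][:,2],90).round(4),'x mid',((x[k].min()+x[k].max())/2).round(4))
save('scene','s1')
a=[proj('s1',np.r_[ex*.3988+ey*yp,.086]) for yp in(.238,.255,.342)];print(a)
c=np.array(a[1]).astype(int);o=[c[0]-60,c[1]-45];print(o)
im=cv2.imread('pics/s1.png')[o[1]:o[1]+90,o[0]:o[0]+120];cv2.imwrite('pics/s1c.png',cv2.resize(im,None,fx=6,fy=6,interpolation=cv2.INTER_CUBIC))
E
```

```text
-0.03 739 z 0.0945 0.0928 x mid 0.0012
-0.02 2205 z 0.115 0.1098 x mid 0.0011
-0.01 1129 z 0.1149 0.1063 x mid 0.0007
0.0 818 z 0.1082 0.0931 x mid 0.0011
0.01 150 z 0.0934 0.0927 x mid 0.0009
0.03 315 z 0.0934 0.0923 x mid 0.0009
0.04 333 z 0.0931 0.0921 x mid 0.0009
0.05 71 z 0.0926 0.0917 x mid 0.0009
[array([296.41287842, 205.93405899]), array([292.87367659, 207.29420874]), array([273.89714853, 214.58707341])]
[np.int64(232), np.int64(162)]
```

View pics/s1c.png

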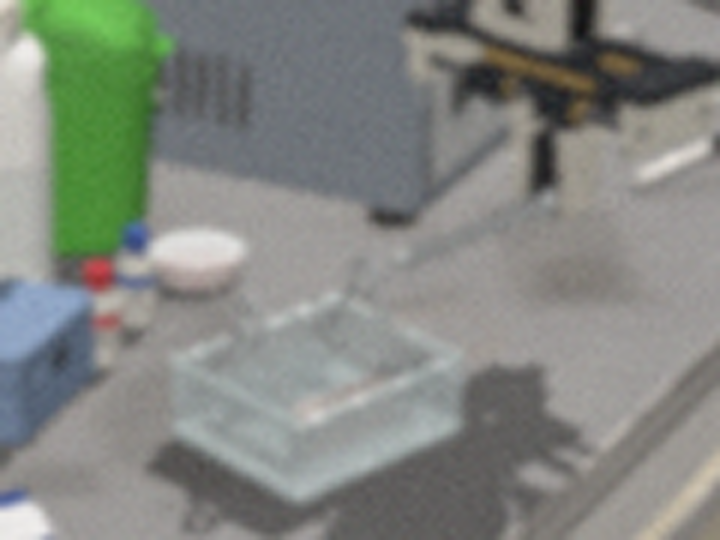

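>>> play_rows(deltas=[[-0.0009,0.0003,-0.0012,0.0054,-0.0016,0],[0,0,0,0,0,0],[0.0028,0.0096,0,0,0,0],[0.0028,0.0096,0,0,0,0],[0.0028,0.0096,0,0,0,0],[0.0028,0.0096,0,0,0,0],[0,0,0,0,0,0],[0,0,0,0,0,0]])

```text
clock: 8.35
tool_pos: [0.418, 0.0121, 0.1022]
orientation: [180.0, 1.0, -106.1]
force: [0.4, -0.0, -1.2]
opening: 0.0172
gripper_force: 30.0
```

```bash
cat >> h.py <<'E'
th=np.radians(-16.2);ex=np.array([np.cos(th),np.sin(th)]);ey=np.array([-np.sin(th),np.cos(th)])
def st():
    o=get_obs();t=o['tool_pos'];f=o['force'];print('xp %.4f yp %.4f z %.4f'%(t[:2]@ex,t[:2]@ey,t[2]),o['orientation'].round(2),'F',(f[:2]@ex).round(2),(f[:2]@ey).round(2),f[2].round(2),'M',o['moment'].round(3),o['clock'])
E
python3 - <<'E'
from h import *
st()
save('scene','s2');o=[262,182]
im=cv2.imread('pics/s2.png')[o[1]:o[1]+52,o[0]:o[0]+70];cv2.imwrite('pics/s2c.png',cv2.resize(im,None,fx=11,fy=11,interpolation=cv2.INTER_CUBIC))
E
```

```text
xp 0.3981 yp 0.1282 z 0.1022 [ 179.99    1.   -106.12] F 0.44 0.08 -1.22 M [-0.005 -0.076  0.026] 8.35
```

View pics/s2c.png

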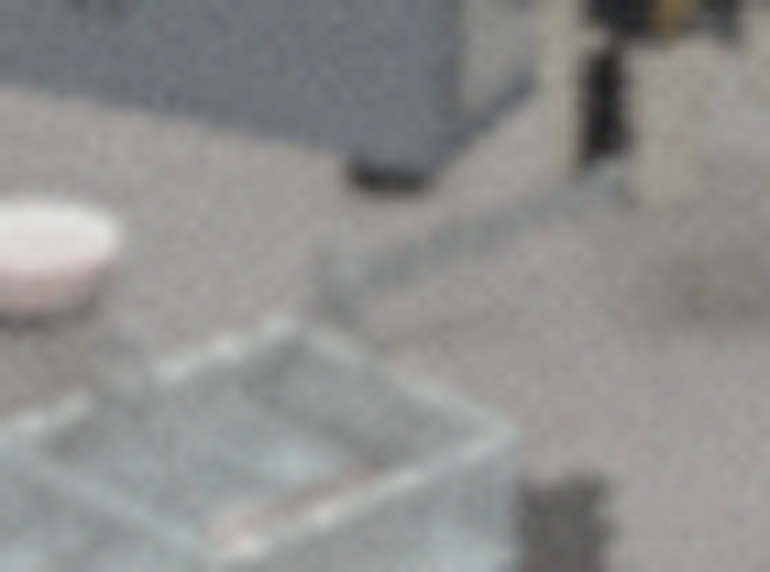

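The rod meets the near eye at about (345,275) with no contact force, so the nose looks to be in. I'll go on toward the far eye.

>>> play_rows(deltas=[[0.0032,0.0095,0,0,0,0],[0.0028,0.0096,0,0,0,0],[0.0028,0.0096,0,0,0,0],[0.0028,0.0096,0,0,0,0],[0,0,0,0,0,0]])

```text
clock: 8.9
tool_pos: [0.4279, 0.0434, 0.1024]
orientation: [-180.0, 1.0, -106.1]
force: [-0.6, -0.2, -1.2]
opening: 0.0175
gripper_force: 30.0
```

>>> play_rows(deltas=[[0.0028,0.0096,0,0,0,0],[0.0028,0.0096,0,0,0,0],[0.0028,0.0096,0,0,0,0],[0,0,0,0,0,0],[0,0,0,0,0,0]])

```text
clock: 9.4
tool_pos: [0.434, 0.0656, 0.1023]
orientation: [180.0, 1.0, -106.1]
force: [0.5, 0.8, -1.4]
opening: 0.0172
gripper_force: 30.0
```

```bash
python3 - <<'E'
from h import *
st()
save('scene','s3');o=[252,182]
im=cv2.imread('pics/s3.png')[o[1]:o[1]+52,o[0]:o[0]+70];cv2.imwrite('pics/s3c.png',cv2.resize(im,None,fx=11,fy=11,interpolation=cv2.INTER_CUBIC))
E
```

```text
xp 0.3985 yp 0.1841 z 0.1023 [ 179.99    1.   -106.14] F 0.24 0.86 -1.42 M [-0.037 -0.015  0.024] 9.4
```

View pics/s3c.png

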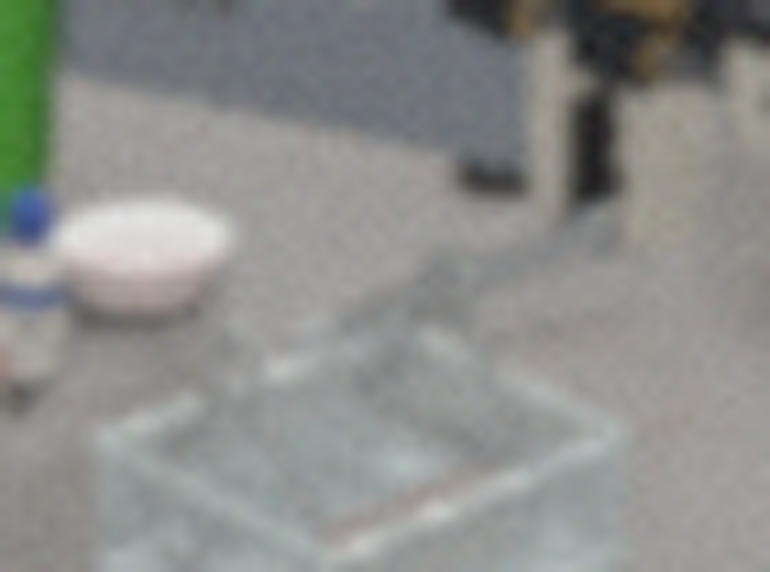

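The rod runs through the near eye (440,270) toward the far eye (235,360), in line with it. That was picture 10, so from here I go by numbers.

>>> play_rows(deltas=[[0.0028,0.0096,0,0,0,0],[0.0028,0.0096,0,0,0,0],[0,0,0,0,0,0],[0,0,0,0,0,0]])

```text
clock: 9.85
tool_pos: [0.4385, 0.081, 0.1023]
orientation: [180.0, 1.0, -106.1]
force: [-0.4, -0.3, -1.3]
opening: 0.0176
gripper_force: 30.0
```

```bash
python3 -c "
from h import *
st()"
```

```text
xp 0.3985 yp 0.2001 z 0.1023 [ 180.      1.   -106.14] F -0.28 -0.4 -1.32 M [-0.021 -0.036  0.026] 9.85
```

>>> play_rows(deltas=[[0.0021,0.0072,0,0,0,0],[0.0021,0.0072,0,0,0,0],[0,0,0,0,0,0],[0,0,0,0,0,0]])

```text
clock: 10.25
tool_pos: [0.4419, 0.0925, 0.1023]
orientation: [180.0, 1.0, -106.2]
force: [0.0, 0.3, -0.6]
opening: 0.0178
gripper_force: 30.0
```

>>> play_rows(deltas=[[0.0021,0.0072,0,0,0,0],[0.0021,0.0072,0,0,0,0],[0,0,0,0,0,0],[0,0,0,0,0,0]])

```text
clock: 10.65
tool_pos: [0.4452, 0.104, 0.1023]
orientation: [180.0, 1.0, -106.1]
force: [-0.1, 0.8, -0.4]
opening: 0.0181
gripper_force: 30.0
```

```bash
python3 - <<'E'
from h import *
st();save('scene','s4');save('side','d4');save('wrist','w4')
# tip visible? colour difference near far eye in scene between s2 and s4
a=np.load('pics/s2.npz')['p'].astype(int);b=np.load('pics/s4.npz')['p'].astype(int)
for yp in(.27,.29,.31,.33,.342,.352,.362,.366,.372,.38,.39):
    u,v=np.round(proj('s4',np.r_[ex*.3985+ey*yp,.0855])).astype(int);print(yp,u,v,[int(abs(a-b)[v+k,u].sum()) for k in(-3,-2,-1,0,1,2,3)])
q=np.load('pics/w4.npz');T=np.linalg.inv(q['W']);fx,fy,cx,cy=q['K'];d=q['d']
v,u=np.indices(d.shape);P=np.stack([(u-cx)/fx*d,(v-cy)/fy*d,d],-1)@T[:3,:3].T+T[:3,3]
P=P[(d>0)&(P[...,2]>.06)&(P[...,2]<.115)];x=P[:,:2]@ex-.3985;y=P[:,:2]@ey
for b in np.arange(.19,.40,.01):
    m=(y>b)&(y<b+.01)&(abs(x)<.02)
    if m.sum(): print(b.round(3),m.sum(),'z',P[m][:,2].max().round(4),np.median(P[m][:,2]).round(4),x[m].min().round(4),x[m].max().round(4))
E
```

```text
xp 0.3986 yp 0.2241 z 0.1023 [ 180.      1.   -106.15] F -0.33 0.78 -0.38 M [-0.041 -0.011  0.025] 10.65
0.27 290 209 [5, 26, 37, 22, 28, 12, 6]
0.29 285 210 [11, 8, 55, 70, 84, 54, 32]
0.31 281 212 [12, 27, 69, 86, 109, 54, 11]
0.33 277 214 [5, 52, 60, 92, 88, 76, 19]
0.342 274 215 [16, 3, 11, 36, 66, 42, 30]
0.352 272 216 [20, 30, 8, 36, 58, 4, 8]
0.362 269 217 [24, 37, 41, 7, 6, 5, 14]
0.366 268 217 [3, 4, 24, 1, 20, 18, 8]
0.372 267 217 [4, 2, 6, 9, 4, 8, 5]
0.38 265 218 [13, 7, 6, 3, 5, 3, 7]
0.39 263 219 [2, 16, 17, 3, 14, 6, 14]
0.19 376 z 0.0912 0.0884 -0.0082 0.0095
0.2 883 z 0.092 0.0901 -0.0084 0.0099
0.21 2585 z 0.115 0.0953 -0.02 0.02
0.22 876 z 0.1132 0.0905 -0.0083 0.0096
0.23 462 z 0.0986 0.0905 -0.0084 0.0096
0.25 588 z 0.1033 0.0964 -0.01 0.0114
0.26 155 z 0.0917 0.0902 -0.0041 0.0054
0.27 206 z 0.0917 0.09 -0.0042 0.0054
```

Insertion went without force: the neck is about 10 mm short of the near eye. I'll push 5 mm more, then release.

>>> play_rows(deltas=[[0.0009,0.003,0,0,0,0],[0.0009,0.003,0,0,0,0],[0,0,-0.001,0,0,0],[0,0,0,0,0,0],[0,0,0,0,0,0]])

```text
clock: 11.3
tool_pos: [0.4467, 0.1086, 0.1015]
orientation: [-180.0, 1.0, -106.2]
force: [0.1, -0.5, -0.5]
opening: 0.0174
gripper_force: 30.0
```

>>> play_rows(deltas=[[0,0,0,0,0,0],[0,0,0,0,0,0],[0,0,0,0,0,0],[0,0,0,0,0,0],[0,0,0,0,0,0]], gripper=0)

```text
clock: 11.8
tool_pos: [0.4467, 0.1086, 0.1016]
orientation: [-180.0, 1.0, -106.2]
force: [0.0, 0.4, -0.1]
opening: 0.0433
gripper_force: 0.0
```

>>> play_rows(deltas=[[0,0,0.01,0,0,0],[0,0,0.03,0,0,0],[0,0,0.04,0,0,0],[0,0,0.03,-0.0054,0.0016,0],[0,0,0,0,0,0],[0,0,0,0,0,0]])

```text
clock: 12.4
tool_pos: [0.4468, 0.1089, 0.1903]
orientation: [-179.9, 0.1, -106.2]
force: [0.0, -0.2, -0.7]
opening: 0.0439
gripper_force: 0.0
```

```bash
python3 - <<'E'
from h import *
st();save('wrist','w5')
q=np.load('pics/w5.npz');T=np.linalg.inv(q['W']);fx,fy,cx,cy=q['K'];d=q['d']
v,u=np.indices(d.shape);P=np.stack([(u-cx)/fx*d,(v-cy)/fy*d,d],-1)@T[:3,:3].T+T[:3,3]
P=P[(d>0)&(P[...,2]>.07)&(P[...,2]<.12)];x=P[:,:2]@ex-.3985;y=P[:,:2]@ey
for b in np.arange(.14,.40,.01):
    m=(y>b)&(y<b+.01)&(abs(x)<.03)
    if m.sum(): print(b.round(3),m.sum(),'z',P[m][:,2].max().round(4),np.median(P[m][:,2]).round(4),x[m].min().round(4),x[m].max().round(4),np.median(x[m]).round(4))
E
```

```text
xp 0.3987 yp 0.2292 z 0.1903 [-1.7995e+02  1.0000e-01 -1.0617e+02] F 0.06 -0.2 -0.69 M [ 0.11  -0.078  0.005] 12.4
0.2 359 z 0.0903 0.0878 -0.009 0.0091 0.0003
0.21 397 z 0.0908 0.088 -0.0092 0.0092 0.0003
0.22 379 z 0.0903 0.0881 -0.0092 0.0093 0.0003
0.23 357 z 0.0903 0.0881 -0.0094 0.0093 0.0003
0.24 209 z 0.0893 0.0876 -0.0087 0.0086 -0.0004
0.25 584 z 0.1021 0.0878 -0.0168 0.0166 -0.0004
0.26 138 z 0.089 0.0871 -0.0048 0.0046 -0.0001
0.27 176 z 0.0891 0.0873 -0.0049 0.0046 0.0002
0.28 168 z 0.089 0.0872 -0.0049 0.0047 -0.0005
0.29 123 z 0.0891 0.0868 -0.005 0.0047 0.0002
0.32 50 z 0.0889 0.0876 -0.0044 0.004 0.0002
0.33 192 z 0.0998 0.0872 -0.0128 0.0147 -0.0006
0.34 516 z 0.1024 0.0875 -0.016 0.0156 0.0002
0.35 49 z 0.0885 0.0867 -0.0046 0.0041 -0.0006
0.36 4 z 0.0859 0.0842 -0.0038 0.0033 0.0029
```

Depth shows the rod level at axis z≈0.084, through both eyes, with its full width and taper beyond the far eye. Next I regrip it midway between the eyes.

>>> play_rows(deltas=[[0.0077,0.0263,0,0,0,0],[0.0077,0.0263,0,0,0,0],[0.0076,0.0263,0,0,0,0],[0,0,-0.02,0,0,0],[0,0,-0.04,0,0,0],[0,0,-0.035,0,0,0],[0,0,-0.02,0,0,0],[0,0,-0.01,0,0,0],[0,0,-0.0054,0,0,0],[0,0,0,0,0,0]])

```text
clock: 13.45
tool_pos: [0.4653, 0.1723, 0.085]
orientation: [180.0, -0.0, -106.1]
force: [-0.1, -0.7, 0.6]
opening: 0.044
gripper_force: 0.0
```

>>> play_rows(deltas=[[0,0,0,0,0,0],[0,0,0,0,0,0],[0,0,0,0,0,0]])

```text
clock: 13.75
tool_pos: [0.4655, 0.172, 0.086]
orientation: [-180.0, 0.1, -106.2]
force: [0.4, 0.4, -0.0]
opening: 0.0437
gripper_force: 0.0
```

```bash
python3 -c "
from h import *
st()"
```

```text
xp 0.3990 yp 0.2950 z 0.0860 [-1.7996e+02  7.0000e-02 -1.0617e+02] F 0.31 0.54 -0.01 M [ 0.084 -0.089 -0.004] 13.75
```

>>> play_rows(deltas=[[0,0,0,0,0,0],[0,0,0,0,0,0],[0,0,0,0,0,0],[0,0,0,0,0,0],[0,0,0,0,0,0],[0,0,0,0,0,0],[0,0,0,0,0,0]], gripper=-1)

```text
clock: 14.45
tool_pos: [0.4651, 0.1717, 0.0852]
orientation: [180.0, -0.0, -106.2]
force: [-0.8, -0.1, 1.6]
opening: 0.0087
gripper_force: 30.0
```

>>> play_rows(deltas=[[0,0,0.0025,0,0,0],[0,0,0.0025,0,0,0],[0,0,0.0025,0,0,0],[0,0,0.0025,0,0,0],[0,0,0.0025,0,0,0],[0,0,0.0025,0,0,0],[0,0,0,0,0,0],[0,0,0,0,0,0]])

```text
clock: 15.25
tool_pos: [0.4651, 0.1717, 0.0972]
orientation: [180.0, 0.0, -106.2]
force: [-0.0, -0.6, -4.4]
opening: 0.0089
gripper_force: 30.0
```

```bash
python3 -c "
from h import *
st()"
```

```text
xp 0.3987 yp 0.2947 z 0.0972 [ 180.      0.   -106.17] F 0.16 -0.59 -4.35 M [ 0.058 -0.061 -0.022] 15.25
```

```bash
cat >> h.py <<'E'
def lev(f,zr):
    save('wrist',f);q=np.load('pics/'+f+'.npz');T=np.linalg.inv(q['W']);fx,fy,cx,cy=q['K'];d=q['d']
    v,u=np.indices(d.shape);P=np.stack([(u-cx)/fx*d,(v-cy)/fy*d,d],-1)@T[:3,:3].T+T[:3,3]
    P=P[(d>0)&(P[...,2]>zr-.015)&(P[...,2]<zr+.03)];x=P[:,:2]@ex-.3987;y=P[:,:2]@ey
    for b in np.arange(.19,.40,.01):
        m=(y>b)&(y<b+.01)&(abs(x)<.03)
        if m.sum(): print(b.round(3),m.sum(),'z',P[m][:,2].max().round(4),np.median(P[m][:,2]).round(4),x[m].min().round(4),x[m].max().round(4))
E
python3 -c "
from h import *
lev('w6',.0955)"
```

```text
0.2 1018 z 0.1026 0.1006 -0.0085 0.0092
0.21 1552 z 0.1029 0.1007 -0.0087 0.0096
0.22 1443 z 0.1033 0.1007 -0.0089 0.0098
0.23 1361 z 0.1031 0.1007 -0.0088 0.0097
0.24 818 z 0.1026 0.1002 -0.0085 0.0093
0.25 1404 z 0.1095 0.1002 -0.0137 0.0146
0.26 593 z 0.102 0.1 -0.0044 0.0052
0.27 566 z 0.1024 0.1 -0.0045 0.0053
0.28 2682 z 0.1239 0.0996 -0.0197 0.0209
0.29 591 z 0.1254 0.1009 -0.0084 0.0096
0.3 184 z 0.1255 0.1243 -0.0075 0.0089
0.31 248 z 0.1025 0.1003 -0.004 0.0052
0.32 427 z 0.1021 0.1001 -0.0041 0.0053
0.33 116 z 0.1016 0.0996 -0.0042 0.0089
0.34 293 z 0.0907 0.0852 -0.011 0.0122
```

The rod is level and the rack hangs in the peaks. Lifting straight up.

>>> play_rows(deltas=[[0,0,0.006,0,0,0],[0,0,0.0125,0,0,0],[0,0,0.02,0,0,0],[0,0,0.02,0,0,0],[0,0,0.02,0,0,0],[0,0,0.02,0,0,0],[0,0,0.02,0,0,0],[0,0,0.0125,0,0,0],[0,0,0.01,0,0,0],[0,0,0.0065,0,0,0]])

```text
clock: 16.3
tool_pos: [0.4651, 0.1717, 0.2159]
orientation: [-180.0, 0.0, -106.2]
force: [-0.4, 0.0, -4.8]
opening: 0.009
gripper_force: 30.0
```

>>> play_rows(deltas=[[0,0,0,0,0,0],[0,0,0,0,0,0],[0,0,0,0,0,0],[0,0,0,0,0,0],[0,0,0,0,0,0],[0,0,0,0,0,0],[0,0,0,0,0,0],[0,0,0,0,0,0],[0,0,0,0,0,0],[0,0,0,0,0,0]])

```text
clock: 17.3
tool_pos: [0.4651, 0.1717, 0.2153]
orientation: [-180.0, 0.0, -106.2]
force: [-0.6, 0.3, -4.2]
opening: 0.0089
gripper_force: 30.0
```

>>> play_rows(deltas=[[0,0,0,0,0,0],[0,0,0,0,0,0],[0,0,0,0,0,0],[0,0,0,0,0,0],[0,0,0,0,0,0],[0,0,0,0,0,0],[0,0,0,0,0,0],[0,0,0,0,0,0],[0,0,0,0,0,0],[0,0,0,0,0,0]])

```text
clock: 18.3
tool_pos: [0.4651, 0.1717, 0.2152]
orientation: [180.0, 0.0, -106.2]
force: [-0.2, 0.0, -4.2]
opening: 0.0087
gripper_force: 30.0
```

```bash
python3 - <<'E'
from h import *
st();lev('w7',.213)
save('side','d7');q=np.load('pics/d7.npz');d=q['d'];fx,fy,cx,cy=q['K'];T=np.linalg.inv(q['W'])
v,u=np.indices(d.shape);P=np.stack([(u-cx)/fx*d,(v-cy)/fy*d,d],-1)@T[:3,:3].T+T[:3,3];P=P[d>0]
x=P[:,:2]@ex-.3987;y=P[:,:2]@ey-.2985
m=(abs(x)<.07)&(y>-.075)&(y<.075)
h,e=np.histogram(P[m][:,2],bins=np.arange(0,.26,.01));print(dict(zip(e.round(2),h)))
# side-plane tilt: near-end bottom wire corners
k=m&(P[:,2]>.115)&(P[:,2]<.2)&(y<-.03)
for s in(-1,1):
    kk=k&(x*s>.02);print(s,kk.sum(),P[kk][:,2].min(initial=9),x[kk].min(initial=9),x[kk].max(initial=-9))
for nm in('d0','d7'):
    q=np.load('pics/%s.npz'%nm);d=q['d'];P=np.stack([(u-cx)/fx*d,(v-cy)/fy*d,d],-1)@T[:3,:3].T+T[:3,3];P=P[d>0];x=P[:,:2]@ex-.3987;y=P[:,:2]@ey-.2985
    r=(P[:,2]>.041)&(P[:,2]<.055)&(abs(x)<.07)&(abs(y)<.08)&((abs(x)>.045)|(y<-.05));print(nm,r.sum(),x[r].min(),x[r].max(),y[r].min(),y[r].max())
E
```

```text
xp 0.3987 yp 0.2947 z 0.2152 [ 180.      0.   -106.17] F -0.21 -0.01 -4.21 M [ 0.12  -0.027 -0.028] 18.3
0.2 1019 z 0.2215 0.2186 -0.0085 0.0093
0.21 1540 z 0.2211 0.2187 -0.0087 0.0097
0.22 1454 z 0.2207 0.2187 -0.0088 0.0098
0.23 1346 z 0.2207 0.2188 -0.0087 0.0097
0.24 827 z 0.2207 0.2183 -0.0085 0.0095
0.25 1426 z 0.2274 0.2182 -0.0137 0.0152
0.26 603 z 0.2207 0.218 -0.0044 0.0053
0.27 557 z 0.2203 0.2181 -0.0044 0.0054
0.28 2691 z 0.2421 0.2176 -0.0196 0.0209
0.29 545 z 0.243 0.2187 -0.0084 0.0096
0.3 152 z 0.243 0.2423 -0.0075 0.0087
0.31 250 z 0.2204 0.2183 -0.004 0.0053
0.32 421 z 0.2204 0.2182 -0.0041 0.0053
0.33 119 z 0.2199 0.2178 -0.0042 0.0054
0.34 301 z 0.2092 0.2035 -0.011 0.0122
{np.float64(0.0): np.int64(520), np.float64(0.01): np.int64(191), np.float64(0.02): np.int64(204), np.float64(0.03): np.int64(210), np.float64(0.04): np.int64(257), np.float64(0.05): np.int64(26), np.float64(0.06): np.int64(0), np.float64(0.07): np.int64(0), np.float64(0.08): np.int64(0), np.float64(0.09): np.int64(0), np.float64(0.1): np.int64(0), np.float64(0.11): np.int64(0), np.float64(0.12): np.int64(24), np.float64(0.13): np.int64(89), np.float64(0.14): np.int64(87), np.float64(0.15): np.int64(259), np.float64(0.16): np.int64(67), np.float64(0.17): np.int64(23), np.float64(0.18): np.int64(21), np.float64(0.19): np.int64(17), np.float64(0.2): np.int64(37), np.float64(0.21): np.int64(118), np.float64(0.22): np.int64(52), np.float64(0.23): np.int64(46), np.float64(0.24): np.int64(53)}
-1 78 0.12679128398182715 -0.03811434452893836 -0.020479715445681224
1 71 0.12582060027389164 0.021087760136728417 0.03725142081282823
d0 186 -0.05778643015756435 0.051456994534514244 -0.07286130542269362 0.06508938675715314
d7 183 -0.0575986757832036 0.05150811691257867 -0.07415272750685525 0.06373149564801428
```

```bash
python3 - <<'E'
from h import *
for f,z0 in(('w7',.127),):
    q=np.load('pics/'+f+'.npz');T=np.linalg.inv(q['W']);fx,fy,cx,cy=q['K'];d=q['d']
    v,u=np.indices(d.shape);P=np.stack([(u-cx)/fx*d,(v-cy)/fy*d,d],-1)@T[:3,:3].T+T[:3,3];P=P[d>0];x=P[:,:2]@ex-.3987;y=P[:,:2]@ey-.2985
    for b in np.arange(-.05,.06,.01):
        m=(y>b)&(y<b+.01)&(abs(x)<.045)&(P[:,2]>z0-.01)&(P[:,2]<z0+.055)
        if m.sum():print(b.round(2),m.sum(),np.percentile(P[m][:,2],95).round(4),[P[m&(x*s>.015)][:,2].max(initial=0).round(4) for s in(-1,1)])
E
```

```text
-0.05 1852 0.1784 [np.float64(0.182), np.float64(0.1819)]
-0.04 772 0.1612 [np.float64(0.1618), np.float64(0.1623)]
-0.03 1011 0.161 [np.float64(0.1626), np.float64(0.1618)]
-0.02 1919 0.161 [np.float64(0.162), np.float64(0.1621)]
-0.01 1940 0.1611 [np.float64(0.1624), np.float64(0.1624)]
0.0 918 0.1607 [np.float64(0.162), np.float64(0.1627)]
0.01 185 0.1557 [np.float64(0.1566), np.float64(0.1565)]
```

The slide tops are flat along both axes, the underside is about 8 cm above the rim, and the dish has not moved. Handing in.

```bash
python3 -c "
from plant import *
print(close_job())"
```

```text
the job is handed in; nothing more can be done
None
```

The rod is through both eyes with its tapered end out beyond the far eye, and the rack hangs from it level and still about 8 cm above the rim of the unmoved dish; I handed the job in at about 18 s.

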